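# Turn the stiff album page over

### The arm

A 6-joint arm with a two-finger parallel gripper is mounted at the origin on the work surface. World frame = base frame: x ahead of the robot, y to its left, z up, the work surface at z = 0. Lengths are in m, angles in rad, forces in N, time in s.
With the tool pointing down it reaches from about 0.35 to 0.925 m from the base axis. Payload 6.4 kg.
Tool frame: the origin (TCP) lies on the centre line of the jaws, within the pads' length; the fingertips stand 14 mm ahead of it and the grasp point (between the pads) lies 5 mm behind it (robot.tcp_to_tips is the distance from the TCP to the fingertips, in m); z points along the fingers, y is the line along which they close (so a half turn about z gives the same grasp; the last joint's range is limited). The gripper opens to 94 mm and grips with 3 to 60 N. Pads are 16 mm wide; open, the fingers measure 119 mm over their backs; the gripper's body (75 mm by 177 mm) begins 78 mm behind the grasp point.
Start: joints at [1.086, 0.245, 1.558, -0, 1.339, -0.174], TCP at [0.199, 0.619, 0.219] pointing down, gripper open.
Joint ranges: [-3.13, 3.13], [-1.02, 2.26], [0.13, 2.54], [-0.95, 4.09], [0.21, 2.88], [-2.74, 2.74]. Speed limits (rad/s): [2.57, 2.57, 3.14, 3.14, 3.14, 3.14].

### API

Orientations are given as a unit quaternion [x, y, z, w].
In Python, from plant import robot gives the robot as it stands. The module is installed in compiled form; this text tells all that it offers.
- The arm moves only by the tool apply_moves, never from a script. Its argument "motion" is a list that holds one entry, the list of rows, each a list of 7 numbers: the opening in per cent of the stroke, from 0 (shut) to 100 (fully open), then the shift along the tool's x, y, z in cm, then the turn, a rotation vector about the tool's x, y, z in degrees. A call has 1 to 5 rows; each row shifts and turns the commanded pose from where the row before left it, along the tool's axes as they then stand; what a row does not reach is not made up. A row lasts 1/12 s, in which the tool goes at most 41.7 mm and 7.16 degrees, less where a joint would pass 70% of its speed; a pose out of reach is approached as far as the arm can. A call with a gripper value outside its range is refused whole. The fingers move at their own pace and stop on an object; the grip force is fixed at half the most. Time passes only in rows, so rows that do not move let the fingers close. It gives the time, the measured TCP pose, the force, the opening and the grip force at its end, in the units of the state.
- robot.get_state(): the state, without advancing time (a new reading comes with each control period).
- robot.grab_frame(name): name is "scene" or "top" or "wrist"; returns (picture, depth): 400x640x3 uint8, red, green, blue; 400x640 float32, m along the optical axis (not along the pixel's ray), 0 where there is no reading.
- robot.get_calibration(name): a dict with "intrinsics" (3x3 intrinsics, pixels), "extrinsics" (4x4, takes a point from camera to world coordinates); the wrist camera has in their place "T_tool_cam" (4x4, takes a point from camera to tool coordinates, whose origin is the TCP and whose axes are the flange's). Camera axes: x right, y up, looking along -z (the intrinsics and any distortion apply to the point x, -y, -z); pixel columns grow to the right and rows downward; lengths in m; the calibration is good to about 2 mm. A picture is of the moment at which its call begins: read the wrist's pose just before it. get_calibration takes no time and is no camera call.
- robot.close_job(): hands the job in; it is judged then, once.
Trained networks look in the newest picture that a camera, given by its name, has taken for a name from the list of things; names that differ only in an ending like _2 or _b are one class to them, and where a whole thing is asked for, a point or a joint stands for the part that bears it (a point fixed in the world has none). Each returns a list of dicts, best first, with "score" (0 to 1); they miss things now and then, are a little off and sometimes report something else, mostly with a low value. They report only what shows in the picture. A call takes as long as a camera call.
- robot.find_in(query, camera): "location" ([x, y, z] in m, in world coordinates, good to about 4 mm: the middle of the surface that is visible of it).
- robot.masks_of(query, camera): "region" (400x640 bool, what is visible of it).
The state is a dict: "t": time; "joint_positions": joint angles; "qd": joint speeds; "joint_torque": joint torques, N m; "tcp_pos": TCP position; "eef_rot": TCP orientation; "ft_force": force on the tool from outside, world axes, zero at the start; "moment": the same for the moment, N m; "finger_gap": opening from 0.0 (shut) to 1.0 (fully open); "finger_force": force on a finger pad.
Only numpy, scipy, OpenCV 4.12 (cv2) and the standard library are available. Lean on these libraries where they do the work, as an engineer would, in place of code of your own. Each camera call takes 0.05 s, during which the arm holds its last target. There are 200 camera calls.

### The job

One stiff page of the open photo album on the console table stands part-way up on its right-hand side. Using only the fingertips or the outside of the fingers, push it over the spine and press it gently down until it lies flat on the left-hand side, then come away. Do not pinch the page, do not lift the album or push it about, and leave the things around it where they are.

Things in the scene. Friction and masses are not known exactly. Their poses are not given: they have to be found in the camera images.
- album: Open photo album, loose but heavy (about 1.6 kg): grey covers 236 mm (y) by 176 mm (x), 4 mm thick, with flat board pages on both halves, tops 19 mm above the table. Origin: centre of its underside. Its spine runs along its x axis, which points roughly away from the robot (yaw within 0.5 rad); +y half = left-hand side, -y half = right-hand side seen from the robot; z up.
- page (a joint): Angle of the one raised stiff page about the spine. 0 = flat on the right-hand (-y) half, pi/2 = upright, pi = flat on the left-hand (+y) half, with stops at 0 and pi just clear of the pages beneath. Starts at 0.45 to 0.95. The hinge is stiff: the page (about 85 g) stays at any angle where it is left; about 0.1 N m turns it (1 to 2 N at its edge), so it must be pushed all the way.
- page_edge (a point): Middle of the raised page's free long edge, at half its thickness, 110 mm from the hinge line; its y axis points across the page to the spine, z is square to the page. The page is a rigid cream board with a photograph on either face, 160 mm long along the spine, 5 mm thick, reaching from 10 to 110 mm from the hinge line.
- spine (a point): Point on the page's hinge line at the middle of the spine, 22 mm above the album's underside; axes as the album. Three small steel rings on the spine stand up to 36 mm above the table.
- frame: Bystander: upright block photo frame, dark wood, 100 mm wide, 24 mm thick, 130 mm tall; to the left of the album. Origin: centre of its underside.
- candle: Bystander: candle in a low glass, 70 mm across, 60 mm tall; to the right of the album, on the robot's side. Origin: centre of its underside.
- dish: Bystander: white key bowl, 90 mm across, 28 mm tall; close to the right of the album. Origin: centre of its underside.
- weight: Bystander: brass paperweight with a knob, 56 mm across, 36 mm tall; close to the left of the album. Origin: centre of its underside.
- pen: Bystander: black square pen, 140 mm by 12 mm by 11 mm, lying along its y axis on the robot's side of the album. Origin: centre of its underside.
- tin: Bystander: round metal tin, 62 mm across, 40 mm tall; on the far side of the album. Origin: centre of its underside.
- book: Bystander: small closed blue book, 90 by 130 by 28 mm, lying on the far side of the album. Origin: centre of its underside.

How it is judged:
On the way:
1. the page has been pushed past upright (value of joint page above 1.75 rad), for 0.05 s.
At the end, for the whole second after the job is handed in: The page lies flat on the left-hand half (joint above 3.05 rad, within 5 degrees of its stop) and is still; the album lies flat within 30 mm of where it was; every bystander stands upright within 25 mm of where it was (value of joint page above 3.05 rad and velocity of joint page below 0.05 rad/s and distance of album from where it was at the start of the episode below 0.03 m and angle between album's own z axis and vertical below 0.03 rad and distance of each of frame, candle, dish, weight, pen, tin, book from where it was at the start of the episode below 0.025 m and angle between each of frame, candle, dish, weight, pen, tin, book's own z axis and vertical below 0.15 rad); the robot touches nothing.
It fails at once if the album is lifted, tipped, or pushed about by more than 30 mm (distance of album from where it was at the start of the episode above 0.03 m or height (world z) of album above 0.012 m or angle between album's own z axis and vertical above 0.12 rad).
It fails at once if the page is pressed or squeezed with more than 40 N (contact force between the fingers and page above 40 N).
It fails at once if the page is flung over (faster than 8 rad/s) (velocity of joint page above 8 rad/s).
It fails at once if a bystander is moved by more than 25 mm, lifted or tipped (distance of any of frame, candle, dish, weight, pen, tin, book from where it was at the start of the episode above 0.025 m or angle between any of frame, candle, dish, weight, pen, tin, book's own z axis and vertical above 0.3 rad).
It fails at once if the page is pinched between the fingers (contact force between the fingers and page above 0.5 N and x of the grasp point in the frame of page_edge between -0.08 and 0.08 m and y of the grasp point in the frame of page_edge between -0.004 and 0.1 m and z of the grasp point in the frame of page_edge between -0.004 and 0.004 m).
It also fails if it takes over 40 s, if anything falls off the work surface, if the arm or the gripper's body presses on something with over 40 N, if the wrist force passes 120 N, or if a joint passes its speed limit or range.

## Working session

There is one attempt and no reset: what is moved stays moved. The work goes in short steps, Python scripts to look and compute and a tool call to move; the robot and the scene stay as the last step left them, time stands still between calls to the robot, and variables do not carry over. Pictures are saved under pics/ and viewed, at most 10 in all, crops included, and the job is handed in when it is done.

Besides the shell and the picture viewer there is one more tool, called after "Call:" as name(argument=value, ...) on one line, values as JSON. apply_moves: Moves the arm, as the interface text tells. Its arguments: {"type":"object","properties":{"motion":{"type":"array","items":{"type":"array","items":{"type":"array","items":{"type":"number"}}}}},"required":["motion"]}

```bash
mkdir -p pics; cat > h.py <<'E'
from plant import robot
import numpy as np, cv2
from scipy.spatial.transform import Rotation as R
def cloud(cam,d):
    c=robot.get_calibration(cam);K=np.array(c["intrinsics"]);T=np.array(c["extrinsics"])
    v,u=np.mgrid[:400,:640]
    p=np.stack([(u-K[0,2])/K[0,0]*d,-(v-K[1,2])/K[1,1]*d,-d],-1)
    return p@T[:3,:3].T+T[:3,3]
E
python3 - <<'E'
from h import *
ims=[]
for cam in["scene","top"]:
    im,d=robot.grab_frame(cam);P=cloud(cam,d)
    cv2.imwrite(f"pics/{cam}0.png",im[...,::-1])
    np.savez(cam+"0.npz",im=im,P=P,d=d)
    for q in["album","page","frame","candle","dish","weight","pen","tin","book"]:
        r=robot.masks_of(q,cam)
        if r:
            m=r[0]["region"]&(d>0);p=P[m]
            vv,uu=np.nonzero(m)
            print(cam,q,round(r[0]["score"],2),m.sum(),p.mean(0).round(3),p.min(0).round(3),p.max(0).round(3),uu.mean().round(),vv.mean().round())
            np.save(f"m_{cam}_{q}.npy",m)
s=robot.get_state();print(s)
E
```

```text
scene album 0.64 5248 [0.561 0.011 0.03 ] [ 0.391 -0.115 -0.003] [0.661 0.16  0.097] 284.0 219.0
scene page 0.72 1494 [ 0.54  -0.025  0.065] [ 0.451 -0.079  0.017] [0.619 0.035 0.096] 267.0 208.0
scene frame 0.87 1513 [0.682 0.274 0.081] [ 0.562  0.23  -0.005] [0.693 0.418 0.133] 401.0 205.0
scene candle 0.88 705 [ 0.384 -0.155  0.049] [ 0.333 -0.188  0.009] [ 0.407 -0.121  0.065] 200.0 188.0
scene weight 0.59 243 [0.559 0.189 0.02 ] [0.533 0.169 0.001] [0.576 0.217 0.038] 344.0 199.0
scene pen 0.72 207 [0.439 0.08  0.008] [ 0.407  0.029 -0.004] [0.459 0.131 0.016] 290.0 185.0
scene tin 0.68 647 [ 0.679 -0.098  0.034] [ 0.641 -0.126  0.001] [ 0.702 -0.067  0.044] 260.0 269.0
scene book 0.66 2176 [0.736 0.071 0.025] [ 0.658 -0.002 -0.005] [0.797 0.148 0.032] 337.0 264.0
top album 0.67 6643 [0.543 0.027 0.034] [ 0.429 -0.114 -0.004] [0.664 0.159 0.099] 361.0 192.0
top page 0.78 2327 [ 0.531 -0.02   0.066] [ 0.449 -0.077  0.006] [0.622 0.038 0.099] 382.0 196.0
top frame 0.63 851 [0.668 0.28  0.104] [0.657 0.233 0.004] [0.688 0.334 0.136] 252.0 138.0
top candle 0.88 810 [ 0.371 -0.147  0
[... 553 characters left out ...]
 'joint_positions': array([ 1.08588997e+00,  2.45092870e-01,  1.55779568e+00,  3.09274669e-05,
        1.33868909e+00, -1.74122289e-01]), 'qd': array([ 0.00038737,  0.00103833,  0.00175377, -0.00026251,  0.00175933,
       -0.00090973]), 'joint_torque': array([-7.21188553e-04, -4.15846789e+01, -3.14880538e+01,  6.85092271e-02,
        2.91143887e-02, -1.43924979e-07]), 'tcp_pos': array([0.19878201, 0.61887654, 0.21946214]), 'eef_rot': array([ 1.54770937e-01,  9.87950382e-01,  1.19753167e-05, -1.18094182e-05]), 'ft_force': array([ 1.65530379e-01,  6.03838311e-01, -2.11036509e-04]), 'moment': array([ 0.01112159,  0.01954974, -0.04341418]), 'finger_force': 0.0, 'finger_gap': 1.0001519787460222}
```

View pics/top0.png

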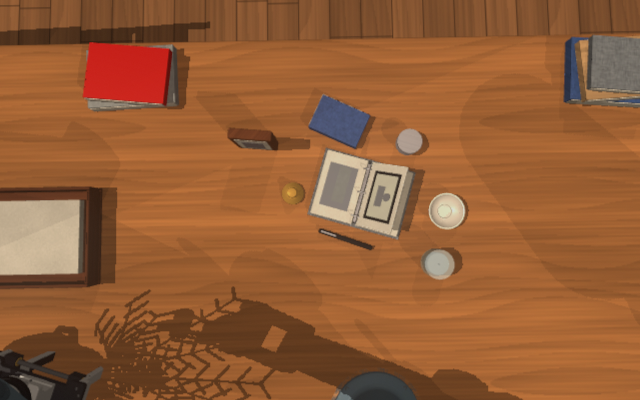

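View pics/scene0.png

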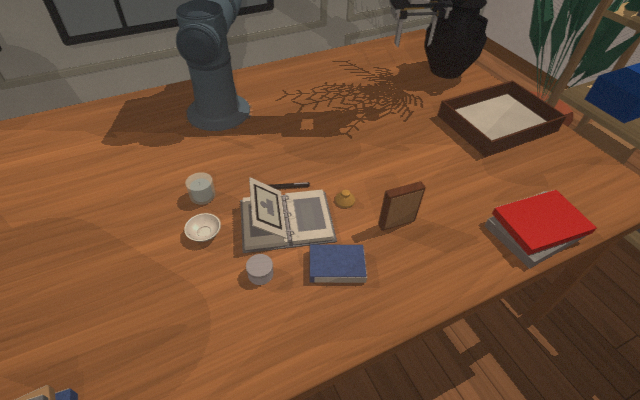

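The top view shows the album at about (361,192), with the raised page at (382,196) and the spine tilted slightly to the right. The dish is at (447,211), the weight at (291,193) and the candle at (438,264). Next I fit the geometry.

```bash
python3 - <<'E'
from h import *
A={c:np.load(c+"0.npz") for c in["scene","top"]}
# album footprint: low pts from top mask, z in 0.012..0.03
for c in A:
    P=A[c]["P"];m=np.load(f"m_{c}_album.npy")|np.load(f"m_{c}_page.npy")
    m=cv2.erode(m.astype(np.uint8),np.ones((3,3)))>0
    m&=A[c]["d"]>0
    r=cv2.minAreaRect((P[m][:,:2]*1000).astype(np.float32));print(c,"rect",r)
    pm=cv2.erode(np.load(f"m_{c}_page.npy").astype(np.uint8),np.ones((5,5)))>0
    p=P[pm&(A[c]["d"]>0)];p=p[p[:,2]>0.04]
    # ransac plane
    rng=np.random.default_rng(0);best=None
    for _ in range(300):
        a=p[rng.choice(len(p),3,False)];n=np.cross(a[1]-a[0],a[2]-a[0]);n/=np.linalg.norm(n)+1e-12
        i=abs((p-a[0])@n)<.004
        if best is None or i.sum()>best.sum():best=i
    q=p[best];ct=q.mean(0);n=np.linalg.svd(q-ct)[2][2];n*=np.sign(n[2])
    h=np.cross(n,[0,0,1]);h/=np.linalg.norm(h);h*=np.sign(h[0])
    yaw=np.arctan2(h[1],h[0]);th=np.arccos(n[2])
    print(len(p),best.sum(),"n",n.round(3),"yaw",yaw.round(3),"tilt",th.round(3))
    # hinge line crossing z=.022
    dn=np.cross(h,n); dn*=-np.sign(dn[2]); pt=ct+dn*(ct[2]-.022)/-dn[2]
    print("ct",ct.round(3),"hinge pt",pt.round(3), "along h ext",((p-pt)@h).min().round(3),((p-pt)@h).max().round(3),"maxdist",(-(q-pt)@dn).max().round(3))
    x=np.array([np.cos(yaw),np.sin(yaw)])
    aq=P[m][:,:2];
    y=np.array([-x[1],x[0]]);print("album ext x",np.percentile((aq-pt[:2])@x,[.5,99.5]).round(3),"y",np.percentile((aq-pt[:2])@y,[.5,99.5]).round(3))
im=np.hstack([cv2.resize(A["top"]["im"][130:260,290:460],None,fx=3,fy=3,interpolation=2),])
cv2.imwrite("pics/crop.png",im[...,::-1])
E
```

```text
scene rect ((548.8794555664062, 20.349365234375), (233.17620849609375, 170.52297973632812), 73.44992065429688)
992 992 n [0.184 0.615 0.767] yaw -0.29 tilt 0.697
ct [ 0.538 -0.026  0.067] hinge pt [0.554 0.026 0.022] along h ext -0.074 0.069 maxdist 0.112
album ext x [-0.083  0.079] y [-0.121  0.108]
top rect ((545.0712890625, 24.316696166992188), (232.7925567626953, 173.39300537109375), 73.06810760498047)
1697 1670 n [0.184 0.61  0.771] yaw -0.293 tilt 0.691
ct [ 0.53  -0.022  0.068] hinge pt [0.546 0.031 0.022] along h ext -0.073 0.075 maxdist 0.113
album ext x [-0.084  0.085] y [-0.121  0.107]
```

View pics/crop.png

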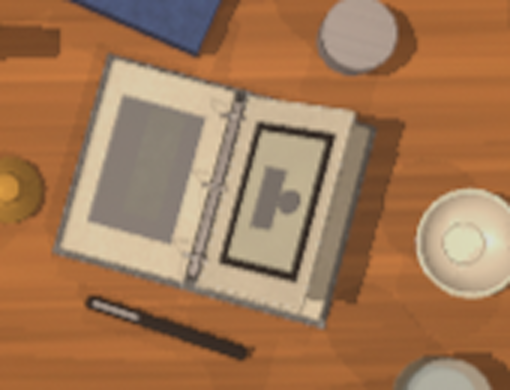

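Call:
apply_moves(motion=[[[0,-2.6,-2.9,0,0,0,0],[0,-2.6,-2.9,0,0,0,0],[0,-2.6,-2.9,0,0,0,0],[0,-2.6,-2.9,0,0,0,0],[0,-2.6,-2.9,0,0,0,0]]])

```text
t: 1.42
tcp_pos: [0.2785, 0.4395, 0.2195]
eef_rot: [0.154, 0.988, 0.0, 0.0]
ft_force: [0.8, 0.3, 0.2]
finger_gap: 0.683
finger_force: 0.0
```

Call:
apply_moves(motion=[[[0,-2.6,-2.9,0,0,0,0],[0,-2.6,-2.9,0,0,0,0],[0,-2.6,-2.9,0,0,0,0],[0,-2.6,-2.9,0,0,0,0],[0,-2.6,-2.9,0,0,0,0]]])

```text
t: 1.83
tcp_pos: [0.358, 0.2616, 0.2197]
eef_rot: [0.155, 0.988, 0.0, 0.0]
ft_force: [0.6, -0.6, -0.4]
finger_gap: 0.322
finger_force: 0.0
```

Call:
apply_moves(motion=[[[0,-2.6,-2.9,0,0,0,0],[0,-2.6,-2.9,0,0,0,0],[0,-2.6,-2.9,0,0,0,0],[0,-2.6,-2.9,0,0,0,0],[0,-2.6,-2.9,0,0,0,0]]])

```text
t: 2.25
tcp_pos: [0.4375, 0.0835, 0.2199]
eef_rot: [0.155, 0.988, 0.0, 0.001]
ft_force: [0.6, 0.3, 1.0]
finger_gap: 0.006
finger_force: 0.0
```

Call:
apply_moves(motion=[[[0,-2.6,-2.9,0,0,0,0],[0,-2.6,-2.9,0,0,0,0],[0,-2.6,-2.9,0,0,0,0],[0,-2.6,-2.9,0,0,0,0],[0,-2.6,-2.9,0,0,0,0]]])

```text
t: 2.67
tcp_pos: [0.517, -0.0944, 0.2197]
eef_rot: [0.155, 0.988, -0.0, 0.0]
ft_force: [1.3, 0.5, 0.2]
finger_gap: 0.004
finger_force: 0.0
```

Call:
apply_moves(motion=[[[0,0,0,0,-7,0,0],[0,0,0,0,-7,0,0],[0,0,0,0,-7,0,0],[0,0,-1.1,2.9,0,0,0],[0,0,-1.1,2.9,0,0,0]]])

```text
t: 3.08
tcp_pos: [0.5176, -0.0946, 0.1582]
eef_rot: [0.153, 0.971, 0.179, 0.031]
ft_force: [-0.5, 0.4, -1.0]
finger_gap: 0.003
finger_force: 0.0
```

Call:
apply_moves(motion=[[[0,0,-1.1,2.9,0,0,0],[0,0,-1.1,2.9,0,0,0],[0,0,-1.1,2.9,0,0,0],[0,0,0,0,0,0,0],[0,0,0,0,0,0,0]]])

```text
t: 3.5
tcp_pos: [0.5158, -0.0912, 0.0636]
eef_rot: [0.152, 0.971, 0.181, 0.027]
ft_force: [-0.5, -0.4, 0.5]
finger_gap: 0.005
finger_force: 0.0
```

```bash
python3 - <<'E'
from h import *
im,d=robot.grab_frame("scene")
cv2.imwrite("pics/s1.png",cv2.resize(im[120:300,180:420],None,fx=3,fy=3,interpolation=2)[...,::-1])
E
```

```text
(no output)
```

View pics/s1.png

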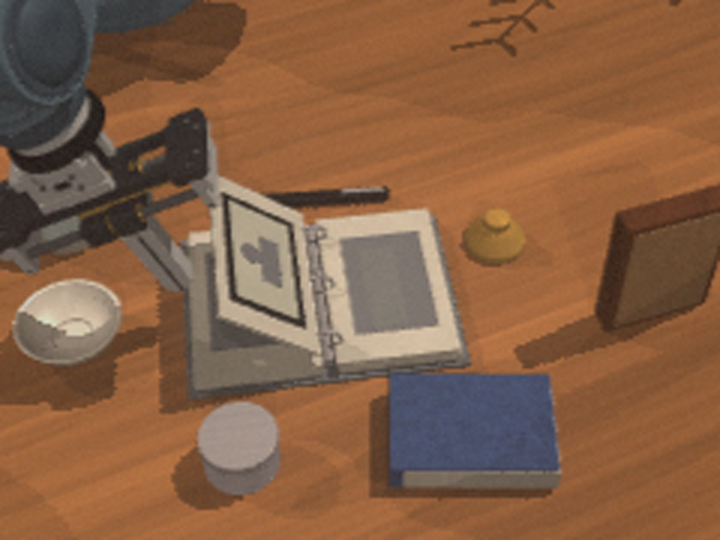

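The fingertips are down to the right of the page, clear of the page and the dish. Next I push along an arc.

Call:
apply_moves(motion=[[[0,0,1.4,-0.15,0,0,0],[0,0,1.4,-0.15,0,0,0],[0,0,1.2,-0.4,0,0,0],[0,0,1.2,-0.4,0,0,0],[0,0,1.2,-0.4,0,0,0]]])

```text
t: 3.97
tcp_pos: [0.5345, -0.0398, 0.1037]
eef_rot: [0.152, 0.972, 0.179, 0.03]
ft_force: [0.1, -1.7, -0.7]
finger_gap: 0.004
finger_force: 0.5
```

Call:
apply_moves(motion=[[[0,0,1.3,-0.15,0,0,0],[0,0,1.3,-0.15,0,0,0],[0,0,1.1,0.2,0,0,0],[0,0,1.1,0.2,0,0,0],[0,0,0,0,0,0,0]]])

```text
t: 4.38
tcp_pos: [0.5477, 0.0048, 0.1185]
eef_rot: [0.151, 0.972, 0.18, 0.029]
ft_force: [0.6, 0.4, 0.5]
finger_gap: 0.006
finger_force: 0.0
```

```bash
python3 - <<'E'
from h import *
s=robot.get_state();print(s["tcp_pos"],s["ft_force"])
im,d=robot.grab_frame("scene")
cv2.imwrite("pics/s2.png",cv2.resize(im[120:300,180:420],None,fx=3,fy=3,interpolation=2)[...,::-1])
E
```

```text
[0.54773415 0.00477641 0.11848338] [0.59397927 0.37945568 0.50151599]
```

View pics/s2.png

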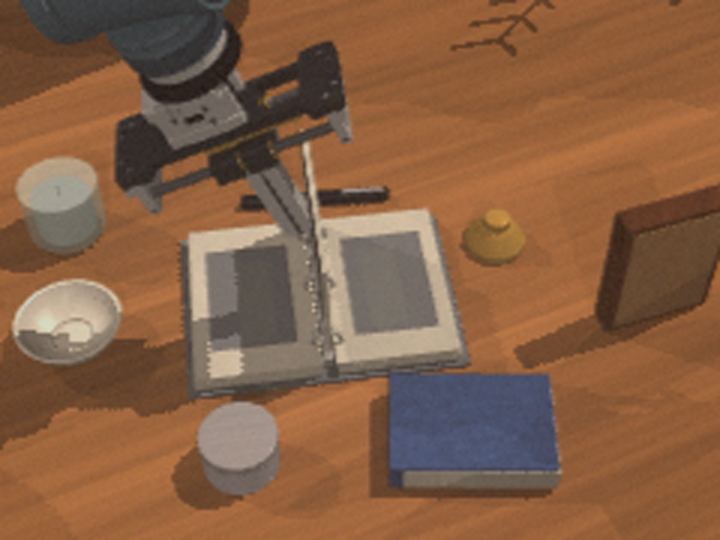

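The page is about upright, near (315,230), with the fingertip behind it, and the album hasn't moved. I continue over the top.

Call:
apply_moves(motion=[[[0,0,1.3,0.7,0,0,0],[0,0,1.3,0.7,0,0,0],[0,0,1.0,1.2,0,0,0],[0,0,1.0,1.2,0,0,0],[0,0,0,0,0,0,0]]])

```text
t: 4.85
tcp_pos: [0.5633, 0.0584, 0.0969]
eef_rot: [0.152, 0.971, 0.18, 0.026]
ft_force: [-0.2, 0.1, -0.9]
finger_gap: 0.003
finger_force: 0.0
```

Call:
apply_moves(motion=[[[0,0,0.5,1.4,0,0,0],[0,0,0.5,1.4,0,0,0],[0,0,0.15,1.0,0,0,0],[0,0,0.15,1.0,0,0,0],[0,0,0,0,0,0,0]]])

```text
t: 5.27
tcp_pos: [0.572, 0.0852, 0.0565]
eef_rot: [0.152, 0.971, 0.18, 0.026]
ft_force: [-1.5, 0.6, 0.9]
finger_gap: 0.001
finger_force: 0.0
```

```bash
python3 - <<'E'
from h import *
s=robot.get_state();print(s["tcp_pos"],s["ft_force"])
im,d=robot.grab_frame("scene")
cv2.imwrite("pics/s3.png",cv2.resize(im[120:300,180:420],None,fx=3,fy=3,interpolation=2)[...,::-1])
E
```

```text
[0.57204167 0.0851578  0.05646697] [-1.46374534  0.5617646   0.85058702]
```

View pics/s3.png

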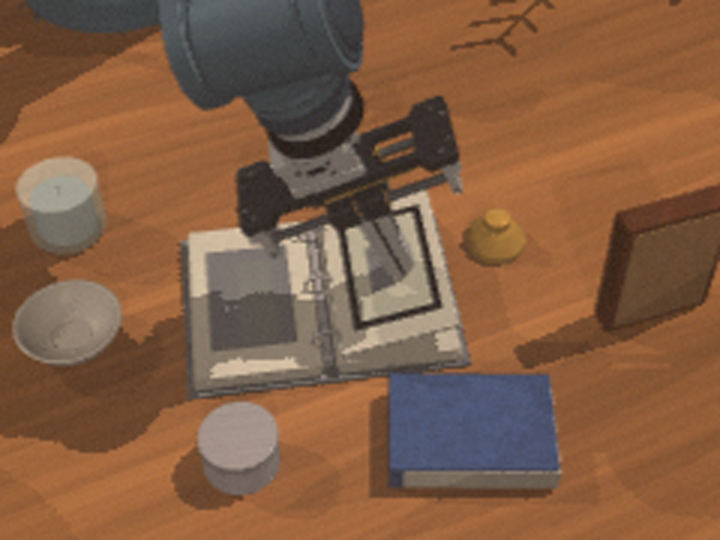

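The page is now well over to the left, near (390,270), but still a little raised. I press it down gently.

Call:
apply_moves(motion=[[[0,0,-0.2,0.5,0,0,0],[0,0,-0.2,0.5,0,0,0],[0,0,-0.1,0.25,0,0,0],[0,0,0,0,0,0,0]]])

```text
t: 5.65
tcp_pos: [0.5729, 0.0844, 0.0443]
eef_rot: [0.152, 0.971, 0.18, 0.028]
ft_force: [-0.5, -0.2, -0.3]
finger_gap: 0.006
finger_force: 0.0
```

Call:
apply_moves(motion=[[[0,0,-0.05,0.1,0,0,0],[0,0,0,0,0,0,0]]])

```text
t: 5.82
tcp_pos: [0.5733, 0.0844, 0.0439]
eef_rot: [0.152, 0.971, 0.18, 0.028]
ft_force: [-1.0, 0.4, 0.5]
finger_gap: 0.005
finger_force: 0.0
```

Call:
apply_moves(motion=[[[0,0,-0.05,0.12,0,0,0],[0,0,0,0,0,0,0]]])

```text
t: 5.98
tcp_pos: [0.5733, 0.0844, 0.0426]
eef_rot: [0.152, 0.971, 0.18, 0.028]
ft_force: [0.5, -0.8, 0.1]
finger_gap: 0.008
finger_force: 0.1
```

Call:
apply_moves(motion=[[[0,0,-0.05,0.1,0,0,0],[0,0,0,0,0,0,0]]])

```text
t: 6.15
tcp_pos: [0.5733, 0.0844, 0.0414]
eef_rot: [0.152, 0.971, 0.18, 0.028]
ft_force: [1.3, -0.2, 0.5]
finger_gap: 0.005
finger_force: 0.1
```

Call:
apply_moves(motion=[[[0,0,-0.05,0.1,0,0,0],[0,0,0,0,0,0,0]]])

```text
t: 6.32
tcp_pos: [0.5732, 0.0843, 0.0402]
eef_rot: [0.152, 0.971, 0.18, 0.028]
ft_force: [0.8, 0.2, 0.2]
finger_gap: 0.002
finger_force: 0.1
```

Call:
apply_moves(motion=[[[0,0,-0.05,0.1,0,0,0],[0,0,0,0,0,0,0]]])

```text
t: 6.48
tcp_pos: [0.5731, 0.0842, 0.039]
eef_rot: [0.152, 0.971, 0.18, 0.028]
ft_force: [0.3, -0.2, 0.2]
finger_gap: 0.0
finger_force: 0.1
```

```bash
cat > meas.py <<'E'
from h import *
H=np.array([.547,.024]);x=np.array([.958,-.286]);y=np.array([.286,.958])
for cam in["scene","top"]:
    im,d=robot.grab_frame(cam);P=cloud(cam,d);q=P[...,:2]-H;X=q@x;Y=q@y;Z=P[...,2]
    for y0 in np.arange(-.11,.15,.02):
        m=(d>0)&(abs(Y-y0)<.008)&(X>.045)&(X<.07)&(Z<.15)
        if m.sum()>3:print(cam,y0.round(3),m.sum(),np.median(Z[m]).round(4))
E
python3 meas.py
```

```text
scene -0.11 50 0.0165
scene -0.09 53 0.0187
scene -0.07 54 0.0189
scene -0.05 54 0.0182
scene -0.03 53 0.0185
scene -0.01 51 0.0183
scene 0.01 53 0.024
scene 0.03 51 0.0249
scene 0.05 53 0.0248
scene 0.07 51 0.0249
scene 0.09 46 0.0252
scene 0.11 34 0.0229
scene 0.13 47 0.0002
top 0.03 17 0.0252
top 0.05 34 0.0256
top 0.07 45 0.0258
top 0.09 13 0.0263
top 0.11 8 0.0232
top 0.13 60 0.0005
```

The depth readings show the page flat: 24.8 mm from y' = 0.03 to 0.09 with almost no slope. I come away straight up.

Call:
apply_moves(motion=[[[0,0,0.35,-0.95,0,0,0],[0,0,0.7,-1.9,0,0,0],[0,0,1.1,-2.9,0,0,0],[0,0,1.1,-2.9,0,0,0],[0,0,1.1,-2.9,0,0,0]]])

```text
t: 7.0
tcp_pos: [0.5726, 0.0834, 0.1646]
eef_rot: [0.152, 0.971, 0.18, 0.028]
ft_force: [0.6, 0.1, -0.3]
finger_gap: -0.001
finger_force: 0.0
```

Call:
apply_moves(motion=[[[0,0,0.7,-1.9,0,0,0],[0,0,0,0,0,0,0],[0,0,0,0,0,0,0],[0,0,0,0,0,0,0]]])

```text
t: 7.33
tcp_pos: [0.5721, 0.0833, 0.1818]
eef_rot: [0.152, 0.971, 0.18, 0.027]
ft_force: [-1.3, 1.2, -0.6]
finger_gap: 0.005
finger_force: 0.0
```

```bash
python3 meas.py; python3 - <<'E'
from h import *
im,d=robot.grab_frame("scene")
cv2.imwrite("pics/s4.png",cv2.resize(im[120:300,180:420],None,fx=3,fy=3,interpolation=2)[...,::-1])
E
```

```text
scene -0.11 50 0.017
scene -0.09 56 0.0185
scene -0.07 54 0.0181
scene -0.05 54 0.0181
scene -0.03 55 0.0185
scene -0.01 53 0.0178
scene 0.01 55 0.0232
scene 0.03 49 0.0251
scene 0.05 51 0.0252
scene 0.07 49 0.0252
scene 0.09 50 0.0251
scene 0.11 36 0.0219
scene 0.13 46 0.0003
top 0.07 37 0.0269
top 0.13 33 0.0008
```

View pics/s4.png

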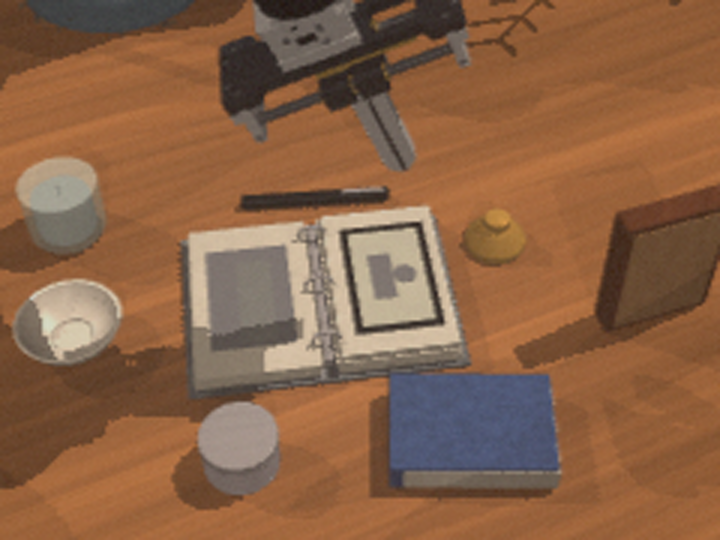

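The page lies flat on the left half (390,275), everything else is where it was, and the arm is clear.

```bash
python3 -c "
from plant import robot
print(robot.close_job())"
```

```text
the job is handed in; nothing more can be done
None
```

I pushed the page over the spine and pressed it flat on the left-hand side, with the album and the things around it showing no visible movement in the pictures; the arm is clear and the job is handed in, though no verdict was returned.

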